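# Clamp the pasta machine to its board

## Robot

A 6-joint arm with a two-finger parallel gripper is mounted at the origin on the work surface. World frame = base frame: x ahead of the robot, y to its left, z up, the work surface at z = 0. Lengths are in m, angles in rad, forces in N, time in s.
With the tool pointing down it reaches from about 0.425 to 1.125 m from the base axis. Payload 14.9 kg.
Tool frame: the origin (TCP) lies midway between the tips of the shut fingers; the grasp point (between the pads) lies robot.grip_depth behind it (robot.grip_depth is the distance from the TCP to the grasp point, in m); z points along the fingers, y is the line along which they close (so a half turn about z gives the same grasp; the last joint's range is limited). The gripper opens to 91 mm and grips with 3 to 60 N. Pads are 32 mm wide; open, the fingers measure 118 mm over their backs; the gripper's body (76 mm by 178 mm) begins 60 mm behind the grasp point.
Start: joints at [-1.334, 0.379, 1.734, -0, 1.028, -0.033], TCP at [0.187, -0.675, 0.214] pointing down, gripper open.
Joint ranges: [-2.77, 2.77], [-0.74, 2.19], [0, 2.66], [-1.06, 4.2], [0.31, 2.87], [-3.08, 3.08]. Speed limits (rad/s): [1.89, 1.89, 2.39, 3.14, 3.14, 3.14].

## Interface

Orientations are given as a 3x3 rotation matrix whose columns are the frame's x, y, z axes.
In Python, from plant import robot, read_camera gives the robot as it stands.
- The arm moves only by the tool apply_moves, never from a script. Its argument "deltas" is a list of rows, each a list of 3 entries, a list of its own where there are three numbers: the shift along the tool's x, y, z as a fraction of full scale, then the turn, a rotation vector about the tool's x, y, z as a fraction of full scale, then the finger opening in mm, from 0 to 91.2. In form: [[[tx, ty, tz], [rx, ry, rz], grip], ...]. A call has 1 to 12 rows; each row shifts and turns the commanded pose from where the row before left it, along the tool's axes as they then stand; what a row does not reach is not made up. Full scale, the value 1, is 0.025 m for a shift and pi rad for a turn. A row lasts 1/12 s, in which the tool goes at most 41.7 mm and 7.16 degrees, less where a joint would pass 70% of its speed; a pose out of reach is approached as far as the arm can. A call with a number of a shift or a turn outside -1 to 1 is refused whole. A call with a gripper value outside its range is refused whole. The fingers move at their own pace and stop on an object; "grip_force" is the grip in N (left out, the last holds). Time passes only in rows, so rows that do not move let the fingers close. It gives the time, the measured TCP pose, the force, the opening and the grip force at its end, in the units of the state.
- robot.get_state(): the state, without advancing time (a new reading comes with each control period).
- read_camera(name): name is "scene" or "side" or "wrist"; returns a dict with "image" (480x640x3 uint8, red, green, blue), "fov_y" (degrees; the focal length in pixels is half the picture's height over the tangent of half this angle, whatever the lens; pixels are square), "cx", "cy" (the principal point, pixels), "D" ([k1, k2, p1, p2, k3] as OpenCV has them; the pictures are not rectified), "extrinsics" (4x4, takes a point from world to camera coordinates). Camera axes: x right, y up, looking along -z (the intrinsics and any distortion apply to the point x, -y, -z); pixel columns grow to the right and rows downward; lengths in m; the calibration is good to about 2 mm. A picture is of the moment at which its call begins. There is no depth.
- robot.close_job(): hands the job in; it is judged then, once.
The state is a dict: "clock": time; "qpos": joint angles; "qvel": joint speeds; "tau": joint torques, N m; "eef_pos": TCP position; "orientation": TCP orientation; "ft_force": force on the tool from outside, world axes, zero at the start; "moment": the same for the moment, N m; "width": opening from 0.0 (shut) to 1.0 (fully open); "finger_force": force on a finger pad.
Only numpy, scipy, OpenCV 4.12 (cv2) and the standard library are available. Lean on these libraries where they do the work, as an engineer would, in place of code of your own. Each camera call takes 0.05 s, during which the arm holds its last target. There are 200 camera calls.

## Task

Clamp the pasta machine down to the pastry board with the F-clamp on the board's edge: slide the clamp's free jaw gently down its bar until its foot bears on the machine's base plate and the jaw tilts and binds there by itself, then screw the wooden handle tight, about half a turn past the first bite and no more, because the thin base plate dents. Leave the machine where it stands, disturb nothing else on the board or the counter, and let go, with the clamp holding on its own.

Things in the scene. Friction and masses are not known exactly. Their poses are not given: they have to be found in the camera images.
- board: Bamboo pastry board on rubber feet, fixed, an F-clamp bolted under its edge. Origin: on the counter under the axis of the clamp's upright bar; x level from the bar along the clamp's throat, across the board; z up. Board x 14 to 374 mm, y +-170, top at z 58. The bar (20 mm along x, 8 along y) stands up to z 195, with a 20 mm long stop pin along y at z 190.
- machine: Hand-cranked steel pasta machine, about 2.6 kg, loose on the board. Origin at its underside, about below the clamp's foot; x as the board's. Base plate x -40 to 210 mm, y +-90, 12 mm high (top at z 70 over the counter). Its tall body with the rollers is at x 85 to 205, up to 140 mm over the board; the crank sticks out at +y.
- jaw: The clamp's free jaw, cast aluminium, sliding up and down on the bar. Origin on the bar's axis at mid height of its collar; x along the throat, z up. Collar 38 (x) x 26 (y) mm, 56 high, 1 mm play round the bar. From x 19 to 45 an arm root 16 mm wide (top z +28), then an arm 14 mm wide (top z +14) out to the boss, 28 mm round (top z +14), at x 85.
- collar_top (a point): On the bar's axis at the jaw's flat top, 28 mm above its origin. Flat from x -37 (thumb ledge, 20 mm wide) to +45 (arm root, 16 wide). The idle jaw droops 0.036 rad and stays put. A few N down within 25 mm of the bar's axis slide it; farther out it binds. From the foot's contact on it goes about 6 mm more, tipping up, then the push climbs 8 N per mm: 10 N held sets it, with 6 to 10 N on the foot.
- spindle: Screw spindle with foot and handle, carried by the jaw; axis along the jaw's z (0.05 rad of play in the thread), at jaw x 85 mm. Origin on its axis, level with the jaw's origin when the screw is at 0. Its x and y axes are square to the handle's faces and turn with it.
- handle (a point): On the spindle's axis, 74 mm above its origin, inside the wooden handle: a square upright bar, 26 x 26 mm, 48 mm high, its top 16 mm above this point and its lower end 32 mm below it. Below the handle the spindle is 11 mm thick, 28 mm clear down to the boss. Grasp it from above across two flat faces.
- foot (a point): Nominal centre of the underside of the clamp's foot (30 mm wide), at the spindle's lower end, 46 mm below the spindle's origin; its push-on rubber sole sits up to 2.5 mm higher or lower than this, differently each time. It starts about 15 to 45 mm above the base plate.
- screw (a joint): Turn of the spindle, rad. Grows clockwise seen from above, feeding the spindle down 4 mm a turn (0.64 mm per rad), to 15.7 at most. Starts between -0.3 and 0.3. Turning moment 0.03 N m when free, about 0.15 at the bite (foot on the plate, jaw bound, 6 to 10 N on the foot). From there the foot's force grows 5 to 8 N per rad, the moment to about 0.3 N m at 45 N. It does not run back.
- stopper: Glass cruet stopper, 34 mm wide, 50 mm high, standing on its head on the counter by the clamp; a bystander. Origin: centre of its underside.
- wheel: Pastry wheel, 140 mm long, wooden handle, lying on the board beside the base plate (its -y side); a bystander. Origin: centre of its underside.
- scraper: Dough scraper, 110 x 75 mm, steel blade with a wooden grip, lying on the board; a bystander. Origin: centre of its underside.
- canister: Closed blue ceramic canister, 112 mm wide, 168 mm high; a bystander. Origin: centre of its underside.
- cruet: Green glass cruet, 72 mm wide, 156 mm high; a bystander. Origin: centre of its underside.
- mill: Wooden pepper mill, 56 mm wide, 160 mm high; a bystander. Origin: centre of its underside.
- bowl: White bowl, 120 mm wide, 55 mm high; a bystander. Origin: centre of its underside.

How it is judged:
On the way:
1. the free jaw has been run down until its foot bears on the machine's base plate and it is bound there: with the fingers off the jaw, the foot presses on the machine with more than 4 N (z of foot in the frame of board below 0.0735 m and contact force between spindle and machine above 4 N and contact force between the fingers and jaw below 0.3 N), for 0.2 s.
At the end, for the whole second after the job is handed in: Let go and at rest: the foot, on the base plate, presses on the machine with 15 to 60 N, held by the bound jaw and the screw alone, the screw turned past 2.0 rad; the machine is within 12 mm of where it stood and every other loose thing within 15 mm (contact force between spindle and machine between 15 and 60 N and value of joint screw above 2 rad and z of foot in the frame of board below 0.0735 m and distance of machine from where it was at the start of the episode below 0.012 m and distance of each of stopper, wheel, scraper, canister, cruet, mill, bowl from where it was at the start of the episode below 0.015 m); the robot touches nothing.
It fails at once if the base plate is dented: the foot presses on the machine with more than 70 N (contact force between spindle and machine above 70 N).
It fails at once if the jaw is rammed home: while it is pushed down (screw below 0.5 rad, the gripper over 40 mm beside the handle), the foot presses on the machine with more than 20 N (contact force between spindle and machine above 20 N and value of joint screw below 0.5 rad and horizontal distance between the grasp point and handle above 0.04 m).
It also fails if it takes over 59 s, if anything falls off the work surface, if the arm or the gripper's body presses on something with over 40 N, if the wrist force passes 120 N, or if a joint passes its speed limit or range.

## Working session

There is one attempt and no reset: what is moved stays moved. The work goes in short steps, Python scripts to look and compute and a tool call to move; the robot and the scene stay as the last step left them, time stands still between calls to the robot, and variables do not carry over. Pictures are saved under pics/ and viewed, at most 10 in all, crops included, and the job is handed in when it is done.

Besides the shell and the picture viewer there is one more tool, called in YAML: its name, and indented under it one key for each argument. apply_moves: Moves the arm, as the interface text tells. Its arguments: {"type":"object","properties":{"deltas":{"type":"array"},"grip_force":{"type":"number"}},"required":["deltas"]}

```bash
ls; mkdir -p pics; cat > h.py <<'E'
import numpy as np, cv2
from plant import robot, read_camera
def K(c):
    f=c["image"].shape[0]/2/np.tan(np.radians(c["fov_y"])/2)
    return np.array([[f,0,c["cx"]],[0,f,c["cy"]],[0,0,1.]])
def ray(c,uv):
    p=cv2.undistortPoints(np.array([[uv]],float),K(c),np.array(c["D"],float))[0,0]
    E=np.array(c["extrinsics"]);R=E[:3,:3];o=-R.T@E[:3,3]
    d=R.T@np.array([p[0],-p[1],-1.]);return o,d/np.linalg.norm(d)
def onz(c,uv,z):
    o,d=ray(c,uv);return o+d*(z-o[2])/d[2]
def tri(*cu):
    A=np.zeros((3,3));b=np.zeros(3);L=[ray(c,u) for c,u in cu]
    for o,d in L:
        P=np.eye(3)-np.outer(d,d);A+=P;b+=P@o
    x=np.linalg.solve(A,b);return x,[np.linalg.norm((np.eye(3)-np.outer(d,d))@(x-o)) for o,d in L]
def proj(c,X):
    E=np.array(c["extrinsics"]);p=E[:3,:3]@np.array(X,float)+E[:3,3];p=p*[1,-1,-1]
    return cv2.projectPoints(p[None],np.zeros(3),np.zeros(3),K(c),np.array(c["D"],float))[0].ravel()
def save(c,n): cv2.imwrite(f"pics/{n}.png",c["image"][:,:,::-1])
E
python3 - <<'E'
from h import *
import pickle
np.set_printoptions(precision=4,suppress=True)
print(robot.get_state(),robot.grip_depth)
cs={}
for n in("scene","side","wrist"):
    c=cs[n]=read_camera(n);save(c,n)
    E=np.array(c["extrinsics"]);print(n,c["fov_y"],-E[:3,:3].T@E[:3,3],E[:3,:3],c["D"])
pickle.dump(cs,open("c0.pkl","wb"))
E
```

```text
pics
{'clock': 0.0, 'qpos': array([-1.3343,  0.3794,  1.7348, -0.    ,  1.0285, -0.0333]), 'qvel': array([ 0.0003, -0.0003,  0.0025,  0.0005, -0.0005,  0.0002]), 'tau': array([ -0.0002, -76.3724, -43.4364,   0.0651,   0.0425,  -0.0001]), 'eef_pos': array([ 0.1865, -0.6743,  0.2133]), 'orientation': array([[ 0.9638,  0.2665, -0.0003],
       [ 0.2665, -0.9638,  0.0011],
       [ 0.    , -0.0011, -1.    ]]), 'ft_force': array([-0.6034, -0.318 , -0.3268]), 'moment': array([ 0.0326, -0.0255,  0.0192]), 'finger_force': 0.0, 'width': 0.9999583683916515} 0.0188
scene 51.49346927882596 [0.8712 0.4276 0.9826] [[-0.7289  0.6844 -0.0153]
 [-0.5743 -0.5992  0.5578]
 [ 0.3726  0.4154  0.8298]] [-0.0205  0.      0.      0.      0.    ]
side 56.11353959408532 [0.0619 0.7678 0.8743] [[-0.8734 -0.487   0.0065]
 [ 0.3191 -0.5621  0.763 ]
 [-0.3679  0.6685  0.6464]] [0.0023 0.     0.     0.     0.    ]
wrist 62.17431972679145 [ 0.2655 -0.6518  0.3832] [[ 0.2657 -0.964  -0.0015]
 [ 0.9228  0.2548 -0.2891]
 [ 0.2791  0.0754  0.9573]] [0.0214 0.     0.     0.     0.    ]
```

View pics/scene.png

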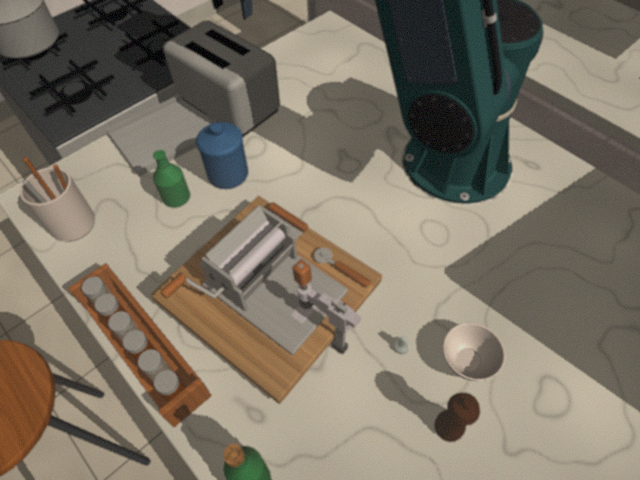

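View pics/side.png

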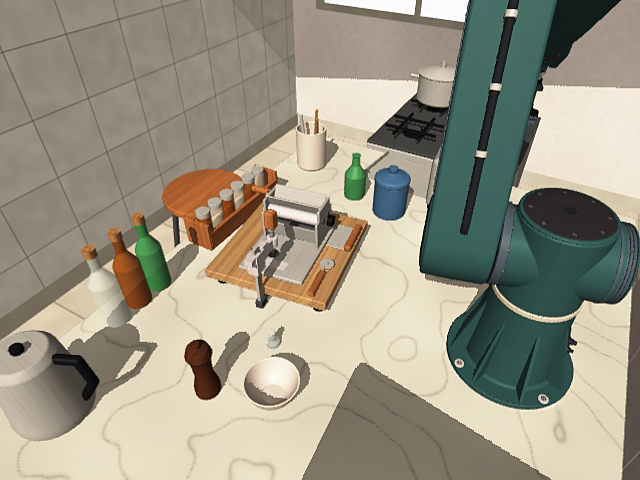

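The scene view shows the clamp bar at about (345,335) and the handle at (303,272). The side view shows the bar at about (261,285) and the handle at (270,220). I'll zoom in on both.

```bash
python3 - <<'E'
from h import *
import pickle
cs=pickle.load(open("c0.pkl","rb"))
a=cs["scene"]["image"][250:365,280:370];b=cs["side"]["image"][190:320,230:330]
a=cv2.resize(a,(400,511),interpolation=cv2.INTER_CUBIC);b=cv2.resize(b,(390,507),interpolation=cv2.INTER_CUBIC)
o=np.zeros((511,800,3),np.uint8);o[:,:400]=a;o[:507,410:]=b
cv2.imwrite("pics/crop1.png",o[:,:,::-1])
# rough: ray checks
for n,uv,z in(("scene",(303,272),.15),("side",(270,220),.15),("scene",(341,348),0.),("side",(261,304),0.)):print(n,onz(cs[n],uv,z))
print(tri((cs["scene"],(301,264)),(cs["side"],(270,211))))
for n in cs: 
  c=cs[n]
E
```

```text
scene [0.57358484 0.03831481 0.15      ]
side [0.65256429 0.00597964 0.15      ]
scene [0.58513535 0.1587368  0.        ]
side [0.59009411 0.15697138 0.        ]
(array([0.59905757, 0.0686897 , 0.24051006]), [np.float64(0.0024320600213471972), np.float64(0.0024320600213471504)])
```

View pics/crop1.png

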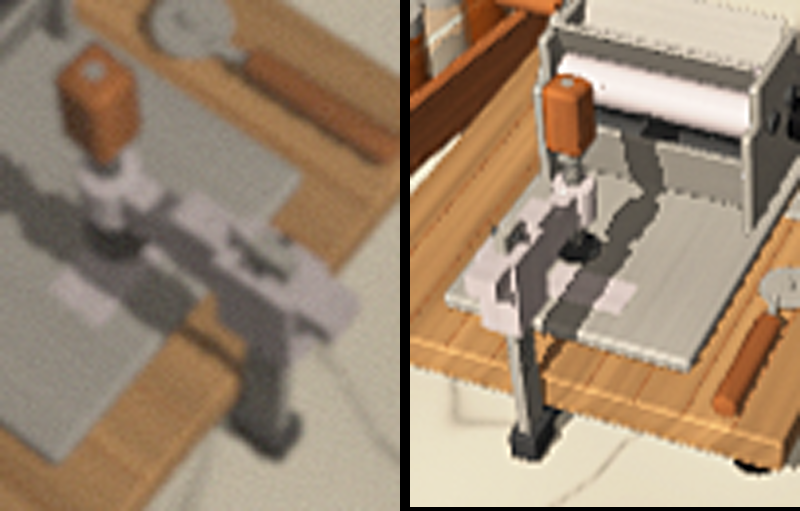

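The handle top is at crop pixels scene (301.4,265.3) and side (270.3,210.5). The bar top and pin are at scene (339,306) and side (257.4,250.3).

```bash
python3 - <<'E'
from h import *
import pickle
np.set_printoptions(precision=4,suppress=True)
cs=pickle.load(open("c0.pkl","rb"));S,D=cs["scene"],cs["side"]
print("handle",tri((S,(301.4,265.3)),(D,(270.3,210.5))))
print("pin",tri((S,(339,306)),(D,(257.4,250.3))))
for uv in((278,396),(381,277),(154,292),(262,198)):print("S",onz(S,uv,.058))
for uv in((208,275),(319,302),(369,218)):print("D",onz(D,uv,.058))
print("stopper",tri((S,(400,343)),(D,(273,338))))
E
```

```text
handle (array([0.5993, 0.0693, 0.2407]), [np.float64(0.0005779160718921181), np.float64(0.0005779160718921695)])
pin (array([0.5856, 0.15  , 0.1816]), [np.float64(0.0004175347583872133), np.float64(0.00041753475838732067)])
S [0.7526 0.1613 0.058 ]
S [0.4287 0.1194 0.058 ]
S [ 0.8012 -0.1859  0.058 ]
S [ 0.475  -0.2239  0.058 ]
D [0.7329 0.1827 0.058 ]
D [0.4361 0.1227 0.058 ]
D [ 0.4742 -0.2464  0.058 ]
stopper (array([0.4941, 0.2395, 0.0134]), [np.float64(0.0011298979847068802), np.float64(0.0011298979847069262)])
```

apply_moves:
  deltas:
    - [[1, -0.4, -0.4], [0, 0, 0], 91]
    - [[1, -0.4, -0.4], [0, 0, 0], 91]
    - [[1, -0.4, -0.4], [0, 0, 0], 91]
    - [[1, -0.4, -0.4], [0, 0, 0], 91]
    - [[1, -0.4, -0.4], [0, 0, 0], 91]
    - [[1, -0.4, -0.4], [0, 0, 0], 91]
    - [[1, -0.4, -0.4], [0, 0, 0], 91]
    - [[1, -0.4, -0.4], [0, 0, 0], 91]
    - [[1, -0.4, -0.4], [0, 0, 0], 91]
    - [[1, -0.4, -0.4], [0, 0, 0], 91]
    - [[1, -0.4, -0.4], [0, 0, 0], 91]
    - [[1, -0.4, -0.4], [0, 0, 0], 91]

```text
clock: 1.15
eef_pos: [0.4446, -0.478, 0.3342]
orientation: [[0.964, 0.267, -0.0], [0.267, -0.964, 0.0], [-0.0, -0.0, -1.0]]
ft_force: [-0.2, -0.4, -0.7]
width: 1.001
finger_force: 0.0
```

apply_moves:
  deltas:
    - [[0.53, -1, 0], [0, 0, 0], 24]
    - [[0.53, -1, 0], [0, 0, 0], 24]
    - [[0.53, -1, 0], [0, 0, 0], 24]
    - [[0.53, -1, 0], [0, 0, 0], 24]
    - [[0.53, -1, 0], [0, 0, 0], 24]
    - [[0.53, -1, 0], [0, 0, 0], 24]
    - [[0.53, -1, 0], [0, 0, 0], 24]
    - [[0.53, -1, 0], [0, 0, 0], 24]
    - [[0.53, -1, 0], [0, 0, 0], 24]
    - [[0.53, -1, 0], [0, 0, 0], 24]
    - [[0.53, -1, 0], [0, 0, 0], 24]

```text
clock: 2.07
eef_pos: [0.5108, -0.1738, 0.3338]
orientation: [[0.964, 0.266, -0.0], [0.266, -0.964, 0.0], [-0.0, -0.0, -1.0]]
ft_force: [1.4, 0.2, 0.4]
width: 0.266
finger_force: 0.0
```

apply_moves:
  deltas:
    - [[0.53, -1, 0], [0, 0, 0], 24]
    - [[0.53, -1, 0], [0, 0, 0], 24]
    - [[0.53, -1, 0], [0, 0, 0], 24]
    - [[0.53, -1, 0], [0, 0, 0], 24]
    - [[0.53, -1, 0], [0, 0, 0], 24]
    - [[0.53, -1, 0], [0, 0, 0], 24]
    - [[0.53, -1, 0], [0, 0, 0], 24]
    - [[0.53, -1, 0], [0, 0, 0.022], 24]
    - [[0.53, -1, 0], [0, 0, 0.022], 24]
    - [[0.53, -1, 0], [0, 0, 0], 24]
    - [[0, 0, 0], [0, 0, 0], 24]

```text
clock: 2.98
eef_pos: [0.5785, 0.1029, 0.3338]
orientation: [[0.991, 0.133, 0.0], [0.133, -0.991, 0.001], [0.0, -0.001, -1.0]]
ft_force: [-0.5, 0.3, -0.1]
width: 0.265
finger_force: 0.0
```

```bash
python3 - <<'E'
from h import *
import pickle
np.set_printoptions(precision=4,suppress=True)
s=robot.get_state();print(s)
c=read_camera("wrist");save(c,"w1");pickle.dump(c,open("c1.pkl","wb"))
print(proj(c,(.588,.154,.195)),proj(c,(.588,.154,.1815)),proj(c,(.5993,.0693,.2407)))
E
```

```text
{'clock': 2.9833, 'qpos': array([0.1361, 0.0776, 1.8774, 0.0007, 1.1864, 1.5732]), 'qvel': array([-0.0569, -0.0253,  0.0325, -0.0148,  0.0046, -0.0825]), 'tau': array([  2.2169, -52.8992, -48.6941,   0.0986,  -0.0895,   1.2251]), 'eef_pos': array([0.5785, 0.1029, 0.3338]), 'orientation': array([[ 0.9911,  0.133 ,  0.0002],
       [ 0.133 , -0.9911,  0.0007],
       [ 0.0002, -0.0007, -1.    ]]), 'ft_force': array([-0.5156,  0.2904, -0.0761]), 'moment': array([ 0.0115,  0.0237, -0.0351]), 'finger_force': 0.0, 'width': 0.2652329445805283}
[260.9384 206.204 ] [263.3675 202.7671] [376.7143 220.3169]
```

View pics/w1.png

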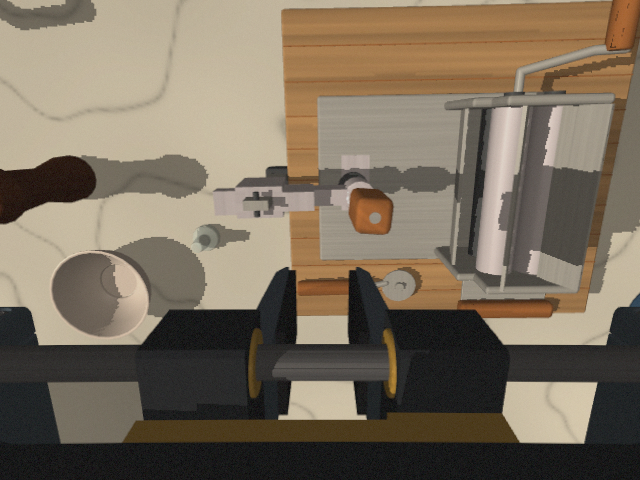

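The wrist view shows the bar top and pin at about (258,203) and the handle top stud at (375,218). Both are near my predictions. One zoom for the bar centre and the handle yaw.

```bash
python3 - <<'E'
from h import *
import pickle
c=pickle.load(open("c1.pkl","rb"))
o=cv2.resize(c["image"][155:245,210:400],(760,360),interpolation=cv2.INTER_CUBIC)
cv2.imwrite("pics/w1c.png",o[:,:,::-1])
E
```

```text
(no output)
```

View pics/w1c.png

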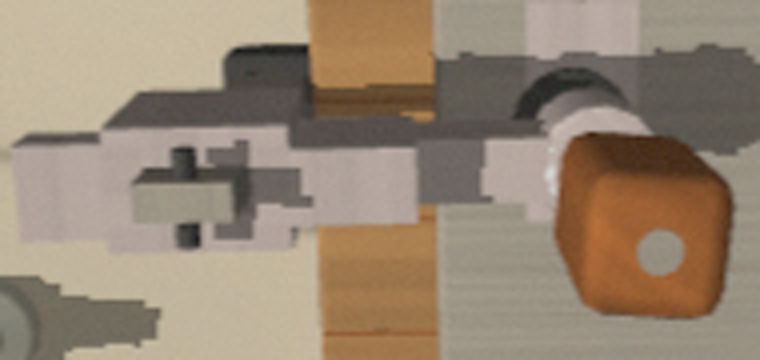

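```bash
python3 - <<'E'
from h import *
import pickle
np.set_printoptions(precision=4,suppress=True)
c=pickle.load(open("c1.pkl","rb"))
u=np.array([.133,-.991,0]);t=np.array([.991,.133,0])
q=lambda x,y:(210+x/4,155+y/4)
B=onz(c,q(184,202),.195);H=onz(c,q(660,252),.241);print(B,H,(H-B)@u,(H-B)@t)
L=onz(c,q(15,190),.182);R=onz(c,q(417,185),.182);print("ledge",(L-B)@u,"root",(R-B)@u)
s=robot.get_state();d=B-s["eef_pos"];print("tool shift",(d@t)/.025,d@u/.025)
P=[onz(c,q(*p),.2407) for p in((592,195),(592,300),(605,312),(705,316),(722,300),(728,195))]
for a,b in((0,1),(2,3),(4,5)):
  v=P[b]-P[a];print(np.degrees(np.arctan2(v@u,v@t)))
E
```

```text
[0.588  0.1579 0.195 ] [0.6008 0.0708 0.241 ] 0.08804201921393469 0.0010600620009185624
ledge -0.03667595998519258 root 0.04570669900633347
tool shift 0.7041558595609544 -2.1889611304550427
178.53400656865193
92.40981714035568
0.3248654127942229
```

apply_moves:
  deltas:
    - [[0.35, -0.73, 0], [0, 0, 0], 26]
    - [[0.35, -0.73, 0], [0, 0, 0], 26]
    - [[0, -0.73, 0], [0, 0, 0], 26]
    - [[0, 0, 0.8], [0, 0, 0], 26]
    - [[0, 0, 0.8], [0, 0, 0], 26]
    - [[0, 0, 0.8], [0, 0, 0], 26]
    - [[0, 0, 0.8], [0, 0, 0], 26]
    - [[0, 0, 0.8], [0, 0, 0], 26]
    - [[0, 0, 0.8], [0, 0, 0], 26]
    - [[0, 0, 0], [0, 0, 0], 26]
    - [[0, 0, 0], [0, 0, 0], 26]

```text
clock: 3.95
eef_pos: [0.5872, 0.1553, 0.2135]
orientation: [[0.991, 0.131, -0.002], [0.131, -0.991, -0.001], [-0.002, 0.0, -1.0]]
ft_force: [0.4, -0.2, 0.6]
width: 0.285
finger_force: 0.0
```

```bash
python3 - <<'E'
from h import *
np.set_printoptions(precision=4,suppress=True)
s=robot.get_state();print(s["eef_pos"],s["ft_force"])
c=read_camera("wrist")
o=cv2.resize(c["image"][150:390,170:440],(675,600),interpolation=cv2.INTER_CUBIC)
cv2.imwrite("pics/w2.png",o[:,:,::-1]);print((np.array(proj(c,(.588,.1575,.195)))-(170,150))*2.5)
print((np.array(proj(c,s["eef_pos"]))-(170,150))*2.5)
E
```

```text
[0.5872 0.1553 0.2135] [ 0.3713 -0.217   0.6264]
[374.7827 336.0569]
[385.1905 380.638 ]
```

View pics/w2.png

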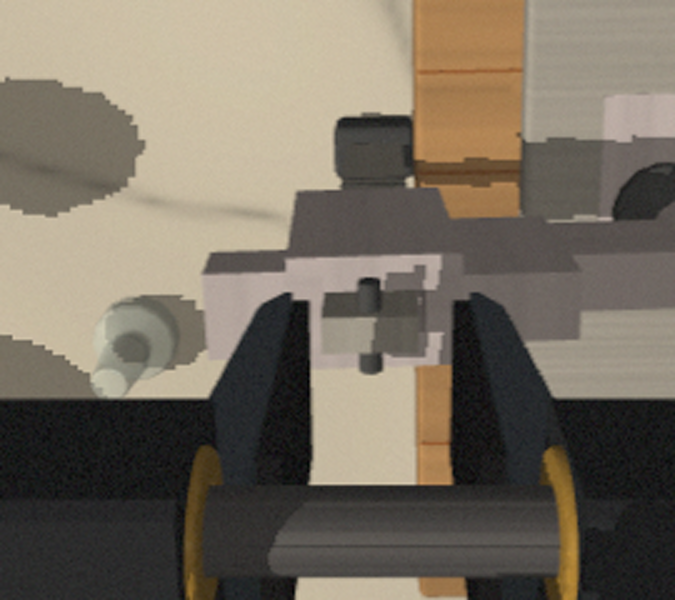

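The bar top is at crop (370,335), which puts the bar about 1 mm farther back than predicted. I'll correct for that and lower the fingers either side of it.

apply_moves:
  deltas:
    - [[0.04, -0.13, 0], [0, 0, 0], 26]
    - [[0, 0, 0], [0, 0, 0], 26]
    - [[0, 0, 0.35], [0, 0, 0], 26]
    - [[0, 0, 0.35], [0, 0, 0], 26]
    - [[0, 0, 0.3], [0, 0, 0], 26]
    - [[0, 0, 0.08], [0, 0, 0], 26]
    - [[0, 0, 0.08], [0, 0, 0], 26]
    - [[0, 0, 0], [0, 0, 0], 26]

```text
clock: 4.67
eef_pos: [0.5881, 0.1594, 0.1843]
orientation: [[0.991, 0.131, -0.001], [0.131, -0.991, -0.0], [-0.001, 0.0, -1.0]]
ft_force: [0.2, -0.0, 0.1]
width: 0.288
finger_force: 0.0
```

apply_moves:
  deltas:
    - [[0, 0, 0.08], [0, 0, 0], 26]
    - [[0, 0, 0.08], [0, 0, 0], 26]
    - [[0, 0, 0.08], [0, 0, 0], 26]
    - [[0, 0, 0.08], [0, 0, 0], 26]
    - [[0, 0, 0], [0, 0, 0], 26]

```text
clock: 5.08
eef_pos: [0.5885, 0.1595, 0.1768]
orientation: [[0.991, 0.131, 0.0], [0.131, -0.991, 0.0], [0.0, -0.0, -1.0]]
ft_force: [0.5, -0.4, 0.2]
width: 0.283
finger_force: 0.2
```

apply_moves:
  deltas:
    - [[0, 0, 0.08], [0, 0, 0], 26]
    - [[0, 0, 0.08], [0, 0, 0], 26]
    - [[0, 0, 0.08], [0, 0, 0], 26]

```text
clock: 5.33
eef_pos: [0.5885, 0.1595, 0.1709]
orientation: [[0.991, 0.131, 0.0], [0.131, -0.991, 0.0], [0.0, -0.0, -1.0]]
ft_force: [0.7, 0.2, 3.1]
width: 0.284
finger_force: 1.4
```

apply_moves:
  deltas:
    - [[0, 0, 0.08], [0, 0, 0], 26]
    - [[0, 0, 0.08], [0, 0, 0], 26]
    - [[0, 0, 0.08], [0, 0, 0], 26]

```text
clock: 5.58
eef_pos: [0.5885, 0.1594, 0.1648]
orientation: [[0.991, 0.131, 0.0], [0.131, -0.991, 0.0], [0.0, -0.0, -1.0]]
ft_force: [0.8, 0.2, 3.5]
width: 0.286
finger_force: 1.4
```

apply_moves:
  deltas:
    - [[0, 0, 0.08], [0, 0, 0], 26]
    - [[0, 0, 0.08], [0, 0, 0], 26]
    - [[0, 0, 0.08], [0, 0, 0], 26]
    - [[0, 0, 0.08], [0, 0, 0], 26]
    - [[0, 0, 0.04], [0, 0, 0], 26]
    - [[0, 0, 0.04], [0, 0, 0], 26]

```text
clock: 6.08
eef_pos: [0.5884, 0.1595, 0.1548]
orientation: [[0.991, 0.131, 0.0], [0.131, -0.991, 0.0], [0.0, -0.0, -1.0]]
ft_force: [1.6, -0.1, 2.2]
width: 0.281
finger_force: 1.4
```

apply_moves:
  deltas:
    - [[0, 0, 0.04], [0, 0, 0], 26]
    - [[0, 0, 0.04], [0, 0, 0], 26]
    - [[0, 0, 0.04], [0, 0, 0], 26]

```text
clock: 6.33
eef_pos: [0.5884, 0.1594, 0.1519]
orientation: [[0.991, 0.131, 0.0], [0.131, -0.991, 0.0], [0.0, -0.0, -1.0]]
ft_force: [1.9, -0.2, 2.3]
width: 0.286
finger_force: 1.4
```

apply_moves:
  deltas:
    - [[0, 0, 0.04], [0, 0, 0], 26]
    - [[0, 0, 0.04], [0, 0, 0], 26]

```text
clock: 6.5
eef_pos: [0.5884, 0.1594, 0.1498]
orientation: [[0.991, 0.131, 0.0], [0.131, -0.991, 0.0], [0.0, -0.0, -1.0]]
ft_force: [0.6, 1.3, 3.3]
width: 0.286
finger_force: 1.4
```

apply_moves:
  deltas:
    - [[0, 0, 0.04], [0, 0, 0], 26]
    - [[0, 0, 0.04], [0, 0, 0], 26]

```text
clock: 6.67
eef_pos: [0.5884, 0.1594, 0.1479]
orientation: [[0.991, 0.131, 0.0], [0.131, -0.991, 0.0], [0.0, -0.0, -1.0]]
ft_force: [1.7, 0.1, 2.3]
width: 0.286
finger_force: 1.4
```

apply_moves:
  deltas:
    - [[0, 0, 0.04], [0, 0, 0], 26]
    - [[0, 0, 0.04], [0, 0, 0], 26]

```text
clock: 6.83
eef_pos: [0.5881, 0.1594, 0.1457]
orientation: [[0.991, 0.131, -0.0], [0.131, -0.991, -0.0], [-0.0, -0.0, -1.0]]
ft_force: [1.3, -0.0, 1.8]
width: 0.285
finger_force: 0.9
```

apply_moves:
  deltas:
    - [[0, 0, 0.03], [0, 0, 0], 26]
    - [[0, 0, 0.03], [0, 0, 0], 26]

```text
clock: 7.0
eef_pos: [0.588, 0.1594, 0.1442]
orientation: [[0.991, 0.131, -0.001], [0.131, -0.991, -0.0], [-0.001, -0.0, -1.0]]
ft_force: [-0.8, 1.3, 2.8]
width: 0.286
finger_force: 1.0
```

apply_moves:
  deltas:
    - [[0, 0, 0.02], [0, 0, 0], 26]
    - [[0, 0, 0.02], [0, 0, 0], 26]

```text
clock: 7.17
eef_pos: [0.5881, 0.1594, 0.1433]
orientation: [[0.991, 0.131, -0.001], [0.131, -0.991, -0.0], [-0.001, 0.0, -1.0]]
ft_force: [-1.7, 0.7, 1.1]
width: 0.288
finger_force: 1.0
```

apply_moves:
  deltas:
    - [[0, 0, 0.02], [0, 0, 0], 26]
    - [[0, 0, 0.02], [0, 0, 0], 26]

```text
clock: 7.33
eef_pos: [0.5882, 0.1594, 0.1424]
orientation: [[0.991, 0.131, -0.0], [0.131, -0.991, 0.0], [-0.0, -0.0, -1.0]]
ft_force: [-1.1, 2.7, 3.1]
width: 0.286
finger_force: 1.7
```

apply_moves:
  deltas:
    - [[0, 0, 0.02], [0, 0, 0], 26]
    - [[0, 0, 0.02], [0, 0, 0], 26]

```text
clock: 7.5
eef_pos: [0.5883, 0.1595, 0.1415]
orientation: [[0.991, 0.131, -0.0], [0.131, -0.991, 0.0], [-0.0, -0.0, -1.0]]
ft_force: [-3.6, 3.5, 5.7]
width: 0.283
finger_force: 2.9
```

apply_moves:
  deltas:
    - [[0, 0, 0.02], [0, 0, 0], 26]
    - [[0, 0, 0.02], [0, 0, 0], 26]

```text
clock: 7.67
eef_pos: [0.5884, 0.1598, 0.1407]
orientation: [[0.991, 0.131, -0.0], [0.131, -0.991, 0.001], [0.0, -0.001, -1.0]]
ft_force: [-3.0, 5.7, 6.3]
width: 0.285
finger_force: 3.5
```

apply_moves:
  deltas:
    - [[0, 0, 0.02], [0, 0, 0], 26]
    - [[0, 0, 0], [0, 0, 0], 26]

```text
clock: 7.83
eef_pos: [0.5884, 0.1598, 0.1402]
orientation: [[0.991, 0.131, 0.0], [0.131, -0.991, 0.0], [0.0, -0.0, -1.0]]
ft_force: [-2.4, 3.8, 4.2]
width: 0.285
finger_force: 2.7
```

apply_moves:
  deltas:
    - [[0, 0, 0.02], [0, 0, 0], 26]
    - [[0, 0, 0], [0, 0, 0], 26]

```text
clock: 8.0
eef_pos: [0.5885, 0.1598, 0.1397]
orientation: [[0.991, 0.131, 0.0], [0.131, -0.991, 0.001], [0.0, -0.001, -1.0]]
ft_force: [-2.2, 4.2, 4.9]
width: 0.287
finger_force: 3.0
```

apply_moves:
  deltas:
    - [[0, 0, 0.02], [0, 0, 0], 26]
    - [[0, 0, 0], [0, 0, 0], 26]

```text
clock: 8.17
eef_pos: [0.5885, 0.1599, 0.1394]
orientation: [[0.991, 0.131, 0.0], [0.131, -0.991, 0.001], [0.0, -0.001, -1.0]]
ft_force: [-3.8, 6.0, 8.1]
width: 0.287
finger_force: 4.1
```

apply_moves:
  deltas:
    - [[0, 0, 0.02], [0, 0, 0], 26]
    - [[0, 0, 0], [0, 0, 0], 26]

```text
clock: 8.33
eef_pos: [0.5886, 0.16, 0.1391]
orientation: [[0.991, 0.131, 0.0], [0.131, -0.991, 0.001], [0.0, -0.001, -1.0]]
ft_force: [-5.4, 5.9, 11.3]
width: 0.281
finger_force: 5.9
```

apply_moves:
  deltas:
    - [[0, 0, 0], [0, 0, 0], 26]
    - [[0, 0, 0], [0, 0, 0], 26]
    - [[0, 0, 0], [0, 0, 0], 26]

```text
clock: 8.58
eef_pos: [0.5886, 0.16, 0.1391]
orientation: [[0.991, 0.131, 0.0], [0.131, -0.991, 0.001], [0.0, -0.001, -1.0]]
ft_force: [-4.6, 6.9, 12.3]
width: 0.285
finger_force: 6.0
```

apply_moves:
  deltas:
    - [[0, 0, -0.04], [0, 0, 0], 26]
    - [[0, 0, -0.08], [0, 0, 0], 26]
    - [[0, 0, -0.2], [0, 0, 0], 26]
    - [[0, 0, -0.8], [0, 0, 0], 26]
    - [[0, 0, -0.8], [0, 0, 0], 26]
    - [[0, 0, -0.8], [0, 0, 0], 26]
    - [[0, 0, -0.8], [0, 0, 0], 26]
    - [[0, 0, -0.8], [0, 0, 0], 60]
    - [[0, 0.5, -0.8], [0, 0, 0], 60]
    - [[0, 0.5, -0.8], [0, 0, 0], 60]
    - [[0, 0, 0], [0, 0, 0], 60]
    - [[0, 0, 0], [0, 0, 0], 60]

```text
clock: 9.58
eef_pos: [0.5921, 0.1342, 0.2875]
orientation: [[0.991, 0.13, 0.002], [0.13, -0.991, 0.0], [0.002, 0.0, -1.0]]
ft_force: [-0.5, 0.4, -1.5]
width: 0.617
finger_force: 0.0
```

```bash
python3 - <<'E'
from h import *
import pickle
np.set_printoptions(precision=4,suppress=True)
s=robot.get_state();print(s["eef_pos"],s["ft_force"],s["qpos"])
c=read_camera("wrist");c2=read_camera("scene");c3=read_camera("side");pickle.dump((c,c2,c3),open("c3.pkl","wb"))
a=c["image"][130:350,200:440];a=cv2.resize(a,(480,440),interpolation=cv2.INTER_CUBIC)
b=c3["image"][190:300,240:320];b=cv2.resize(b,(320,440),interpolation=cv2.INTER_CUBIC)
cv2.imwrite("pics/w3.png",np.hstack([a,b])[:,:,::-1])
print((proj(c,(.5993,.0693,.212))-(200,130))*2)
E
```

```text
[0.5921 0.1342 0.2875] [-0.5037  0.3787 -1.4669] [ 0.1846  0.1531  1.8796 -0.0002  1.107   1.6248]
[448.1364 246.344 ]
```

View pics/w3.png

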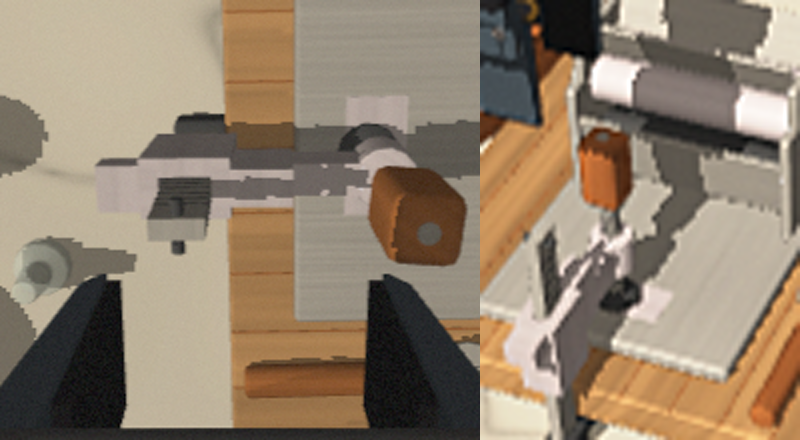

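The handle stud is at wrist (414.5,246.5) and side (270.5,224.2). I'll triangulate it.

```bash
python3 - <<'E'
from h import *
import pickle
np.set_printoptions(precision=4,suppress=True)
c,c2,c3=pickle.load(open("c3.pkl","rb"))
X,r=tri((c,(414.5,246.5)),(c3,(270.5,224.2)));print(X,r)
s=robot.get_state();d=X-s["eef_pos"];R=s["orientation"];print((R.T@d)/.025)
q=lambda x,y:(200+x/2,130+y/2)
for z in(.222,.226,.23):print(z,onz(c,(414.5,246.5),z))
u=R[:,1];t=R[:,0]
P=[onz(c,q(*p),X[2]) for p in((385,250),(395,262),(445,265),(462,250),(466,195))]
for a,b in((1,2),(3,4)):
  v=P[b]-P[a];print(np.degrees(np.arctan2(v@u,v@t)))
E
```

```text
[0.6    0.0734 0.2014] [np.float64(2.723341222499047e-05), np.float64(2.7233412225156725e-05)]
[0.0364 2.4807 3.359 ]
0.222 [0.6058 0.0792 0.222 ]
0.226 [0.607  0.0803 0.226 ]
0.23 [0.6081 0.0814 0.23  ]
93.69887748189588
-0.46352364441709026
```

apply_moves:
  deltas:
    - [[0.04, 0.83, 0], [0, 0, 0], 60]
    - [[0, 0.83, 0], [0, 0, 0], 60]
    - [[0, 0.82, 0], [0, 0, 0], 60]
    - [[0, 0, 0], [0, 0, -0.0385], 60]
    - [[0, 0, 0], [0, 0, -0.0385], 60]
    - [[0, 0, 0], [0, 0, -0.0385], 60]
    - [[0, 0, 0], [0, 0, -0.0385], 60]
    - [[0, 0, 0], [0, 0, -0.0385], 60]
    - [[0, 0, 0], [0, 0, -0.0385], 60]
    - [[0, 0, 0], [0, 0, -0.0385], 60]
    - [[0, 0, 0], [0, 0, -0.0385], 60]
    - [[0, 0, 0], [0, 0, -0.0385], 60]

```text
clock: 10.73
eef_pos: [0.6002, 0.0737, 0.2852]
orientation: [[0.337, 0.941, -0.002], [0.941, -0.337, -0.0], [-0.001, -0.002, -1.0]]
ft_force: [0.3, 0.5, -0.6]
width: 0.659
finger_force: 0.0
```

apply_moves:
  deltas:
    - [[0, 0, 0], [0, 0, -0.0385], 60]
    - [[0, 0, 0], [0, 0, -0.0385], 60]
    - [[0, 0, 0], [0, 0, -0.0385], 60]
    - [[0, 0, 0], [0, 0, -0.0385], 60]
    - [[0, 0, 0], [0, 0, -0.0385], 60]
    - [[0, 0, 0], [0, 0, -0.0385], 60]
    - [[0, 0, 0], [0, 0, -0.0385], 60]
    - [[0, 0, 0], [0, 0, -0.0385], 60]
    - [[0, 0, 0], [0, 0, -0.0385], 60]
    - [[0, 0, 0], [0, 0, -0.0385], 60]
    - [[0, 0, 0], [0, 0, -0.0385], 60]
    - [[0, 0, 0], [0, 0, -0.0385], 60]

```text
clock: 11.73
eef_pos: [0.6003, 0.0737, 0.2852]
orientation: [[-0.894, 0.447, -0.002], [0.447, 0.894, -0.0], [0.002, -0.001, -1.0]]
ft_force: [0.4, 0.6, 0.4]
width: 0.652
finger_force: 0.0
```

apply_moves:
  deltas:
    - [[0, 0, 0], [0, 0, -0.0385], 60]
    - [[0, 0, 0], [0, 0, -0.0385], 60]
    - [[0, 0, 0], [0, 0, -0.0385], 60]
    - [[0, 0, 0], [0, 0, -0.0385], 60]
    - [[0, 0, 0], [0, 0, -0.0375], 60]
    - [[0, 0, 0], [0, 0, 0], 60]
    - [[0, 0, 0], [0, 0, 0], 60]

```text
clock: 12.32
eef_pos: [0.6004, 0.0736, 0.2856]
orientation: [[-0.992, -0.128, -0.001], [-0.128, 0.992, -0.0], [0.001, 0.0, -1.0]]
ft_force: [0.4, -0.1, 0.2]
width: 0.657
finger_force: 0.0
```

```bash
python3 - <<'E'
from h import *
import pickle
np.set_printoptions(precision=4,suppress=True)
s=robot.get_state();print(s)
c=read_camera("wrist");pickle.dump(c,open("c4.pkl","wb"))
a=c["image"][100:400,170:470];a=cv2.resize(a,(600,600),interpolation=cv2.INTER_CUBIC)
cv2.imwrite("pics/w4.png",a[:,:,::-1])
print((proj(c,(.6,.0734,.2014))-(170,100))*2)
E
```

```text
{'clock': 12.3167, 'qpos': array([ 0.0834,  0.1527,  1.8838,  0.    ,  1.1064, -1.6156]), 'qvel': array([-0.0007, -0.0047, -0.0027,  0.0018, -0.001 ,  0.0322]), 'tau': array([  0.0014, -59.1842, -45.6493,  -0.0442,   0.0739,  -0.9621]), 'eef_pos': array([0.6004, 0.0736, 0.2856]), 'orientation': array([[-0.9918, -0.1278, -0.0013],
       [-0.1278,  0.9918, -0.0001],
       [ 0.0013,  0.0001, -1.    ]]), 'ft_force': array([ 0.4486, -0.0986,  0.2069]), 'moment': array([ 0.0792, -0.113 ,  0.0013]), 'finger_force': 0.0, 'width': 0.6566017277597123}
[300.897  293.7321]
```

View pics/w4.png

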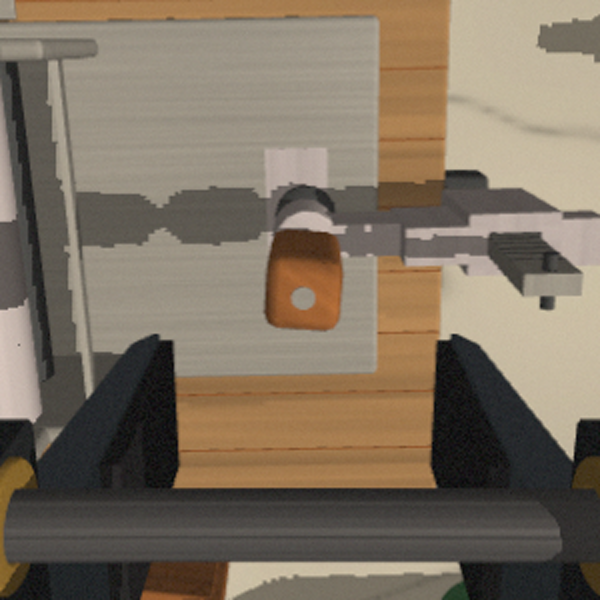

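The stud is at crop (303,298), which agrees with the prediction to about 1 mm. Next I descend and grip the handle.

apply_moves:
  deltas:
    - [[0.03, 0, 0.8], [0, 0, 0], 60]
    - [[0, 0, 0.8], [0, 0, 0], 60]
    - [[0, 0, 0.8], [0, 0, 0], 60]
    - [[0, 0, 0.8], [0, 0, 0], 60]
    - [[0, 0, 0.8], [0, 0, 0], 60]
    - [[0, 0, 0.7], [0, 0, 0], 60]
    - [[0, 0, 0], [0, 0, 0], 60]
    - [[0, 0, 0], [0, 0, 0], 60]

```text
clock: 13.03
eef_pos: [0.5995, 0.0733, 0.1684]
orientation: [[-0.992, -0.129, -0.002], [-0.129, 0.992, -0.0], [0.002, 0.0, -1.0]]
ft_force: [0.5, -0.8, 0.6]
width: 0.659
finger_force: 0.0
```

apply_moves:
  deltas:
    - [[0, 0, 0], [0, 0, 0], 36]
    - [[0, 0, 0], [0, 0, 0], 32]
    - [[0, 0, 0], [0, 0, 0], 30]
    - [[0, 0, 0], [0, 0, 0], 28]
    - [[0, 0, 0], [0, 0, 0], 27]
    - [[0, 0, 0], [0, 0, 0], 26]
    - [[0, 0, 0], [0, 0, 0], 26]
  grip_force: 25

```text
clock: 13.62
eef_pos: [0.6003, 0.0733, 0.1694]
orientation: [[-0.991, -0.131, 0.001], [-0.131, 0.991, 0.0], [-0.001, 0.0, -1.0]]
ft_force: [-1.1, 0.7, 4.2]
width: 0.292
finger_force: 25.0
```

apply_moves:
  deltas:
    - [[0, 0, 0], [0, 0, 0], 20]
    - [[0, 0, 0.0026], [0, 0, 0.0318], 20]
    - [[0, 0, 0.0026], [0, 0, 0.0318], 20]
    - [[0, 0, 0.0026], [0, 0, 0.0318], 20]
    - [[0, 0, 0.0026], [0, 0, 0.0318], 20]
    - [[0, 0, 0.0026], [0, 0, 0.0318], 20]
    - [[0, 0, 0], [0, 0, 0], 20]

```text
clock: 14.2
eef_pos: [0.6005, 0.0735, 0.1692]
orientation: [[-0.931, 0.366, 0.001], [0.366, 0.931, 0.001], [-0.001, 0.001, -1.0]]
ft_force: [-0.9, 2.5, 7.1]
width: 0.289
finger_force: 25.0
```

```bash
python3 -c "
from h import *
s=robot.get_state()
for k in('eef_pos','ft_force','moment','qpos','width','finger_force'):print(k,np.round(s[k],4))"
```

```text
eef_pos [0.6005 0.0735 0.1692]
ft_force [-0.8703  2.5139  7.0886]
moment [ 0.6791  0.0792 -0.09  ]
qpos [ 8.3100e-02  2.8930e-01  1.9528e+00  6.0000e-04  8.9850e-01 -1.1134e+00]
width 0.2891
finger_force 24.9955
```

apply_moves:
  deltas:
    - [[0, 0, -0.012], [0, 0, 0.0318], 20]
    - [[0, 0, 0], [0, 0, 0.0318], 20]
    - [[0, 0, 0], [0, 0, 0.0318], 20]
    - [[0, 0, 0], [0, 0, 0.0318], 20]
    - [[0, 0, 0], [0, 0, 0.0318], 20]
    - [[0, 0, 0], [0, 0, 0], 20]

```text
clock: 14.7
eef_pos: [0.6004, 0.0736, 0.1693]
orientation: [[-0.643, 0.766, 0.001], [0.766, 0.643, 0.001], [-0.0, 0.001, -1.0]]
ft_force: [0.3, 3.2, 3.7]
width: 0.284
finger_force: 25.0
```

```bash
python3 -c "
from h import *
s=robot.get_state()
for k in('eef_pos','ft_force','moment','qpos','width','finger_force'):print(k,np.round(s[k],4))"
```

```text
eef_pos [0.6004 0.0736 0.1693]
ft_force [0.2599 3.2172 3.7018]
moment [ 0.94   -0.2825 -0.1431]
qpos [ 8.3200e-02  2.8910e-01  1.9529e+00  7.0000e-04  8.9870e-01 -6.1570e-01]
width 0.2843
finger_force 24.9948
```

apply_moves:
  deltas:
    - [[0, 0, -0.005], [0, 0, 0.0318], 20]
    - [[0, 0, 0], [0, 0, 0.0318], 20]
    - [[0, 0, 0], [0, 0, 0.0318], 20]
    - [[0, 0, 0], [0, 0, 0.0318], 20]
    - [[0, 0, 0], [0, 0, 0.0318], 20]
    - [[0, 0, 0], [0, 0, 0.0318], 20]
    - [[0, 0, 0], [0, 0, 0.0318], 20]
    - [[0, 0, 0], [0, 0, 0.0318], 20]
    - [[0, 0, 0], [0, 0, 0.0318], 20]
    - [[0, 0, 0], [0, 0, 0.0318], 20]
    - [[0, 0, 0], [0, 0, 0], 20]

```text
clock: 15.62
eef_pos: [0.6004, 0.0737, 0.1692]
orientation: [[0.294, 0.956, 0.001], [0.956, -0.294, 0.001], [0.001, 0.001, -1.0]]
ft_force: [1.1, 6.2, 2.1]
width: 0.281
finger_force: 25.0
```

```bash
python3 -c "
from h import *
s=robot.get_state()
for k in('eef_pos','ft_force','moment','qpos','width','finger_force'):print(k,np.round(s[k],4))"
```

```text
eef_pos [0.6004 0.0737 0.1692]
ft_force [1.114  6.2476 2.1441]
moment [ 1.1553 -0.4704 -0.1527]
qpos [8.3300e-02 2.8920e-01 1.9529e+00 1.0000e-03 8.9850e-01 3.8130e-01]
width 0.2815
finger_force 24.9894
```

apply_moves:
  deltas:
    - [[0, 0, 0], [0, 0, 0.0318], 20]
    - [[0, 0, 0], [0, 0, 0.0318], 20]
    - [[0, 0, 0], [0, 0, 0.0318], 20]
    - [[0, 0, 0], [0, 0, 0.0318], 20]
    - [[0, 0, 0], [0, 0, 0.0318], 20]
    - [[0, 0, 0], [0, 0, 0.0318], 20]
    - [[0, 0, 0], [0, 0, 0.0318], 20]
    - [[0, 0, 0], [0, 0, 0.0318], 20]
    - [[0, 0, 0], [0, 0, 0.0318], 20]
    - [[0, 0, 0], [0, 0, 0.0318], 20]
    - [[0, 0, 0], [0, 0, 0], 20]
    - [[0, 0, 0], [0, 0, 0], 20]

```text
clock: 16.62
eef_pos: [0.6004, 0.0737, 0.1691]
orientation: [[0.961, 0.275, 0.001], [0.275, -0.961, 0.001], [0.001, -0.001, -1.0]]
ft_force: [1.9, 7.2, 0.8]
width: 0.28
finger_force: 25.0
```

```bash
python3 -c "
from h import *
import pickle
s=robot.get_state()
for k in('eef_pos','ft_force','moment','qpos','width','finger_force'):print(k,np.round(s[k],4))"
```

```text
eef_pos [0.6004 0.0737 0.1691]
ft_force [1.8593 7.2203 0.7532]
moment [ 1.0983 -0.5963 -0.2594]
qpos [8.3300e-02 2.8930e-01 1.9529e+00 1.0000e-03 8.9830e-01 1.3747e+00]
width 0.2803
finger_force 24.9945
```

apply_moves:
  deltas:
    - [[0, 0, 0], [0, 0, 0], 28]
    - [[0, 0, 0], [0, 0, 0], 32]
    - [[0, 0, 0], [0, 0, 0], 45]
    - [[0, 0, 0], [0, 0, 0], 60]
    - [[0, 0, 0], [0, 0, 0], 60]
    - [[0, 0, -0.3], [0, 0, 0], 60]
    - [[0, 0, -0.8], [0, 0, 0], 60]
    - [[0, 0, -0.8], [0, 0, 0], 60]
    - [[0, 0, -0.8], [0, 0, 0], 60]
    - [[0, 0, -0.8], [0, 0, 0], 60]
    - [[0, 0, -0.8], [0, 0, 0], 60]
    - [[0, 0, 0], [0, 0, 0], 60]

```text
clock: 17.62
eef_pos: [0.6018, 0.0733, 0.2812]
orientation: [[0.962, 0.273, 0.006], [0.273, -0.962, 0.0], [0.005, 0.001, -1.0]]
ft_force: [1.3, 0.3, 0.8]
width: 0.657
finger_force: 0.0
```

```bash
python3 - <<'E'
from h import *
import pickle
s=robot.get_state()
print(s["eef_pos"],s["ft_force"],s["qpos"])
a=read_camera("wrist")["image"];d=read_camera("side");cs=pickle.load(open("c0.pkl","rb"))
df=cv2.absdiff(d["image"],cs["side"]["image"])
o=np.hstack([cv2.resize(a,(400,300)),cv2.resize(d["image"][150:360,170:450],(400,300))])
o=np.vstack([o,np.hstack([cv2.resize(df[150:450,150:450],(400,300)),cv2.resize(cs["side"]["image"][150:360,170:450],(400,300))])])
cv2.imwrite("pics/end.png",o[:,:,::-1])
E
```

```text
[0.60175357 0.07333099 0.2812303 ] [1.34277694 0.25082808 0.82667245] [ 8.28345220e-02  1.56167464e-01  1.88809629e+00 -3.95362036e-05
  1.09174520e+00  1.37729800e+00]
```

View pics/end.png

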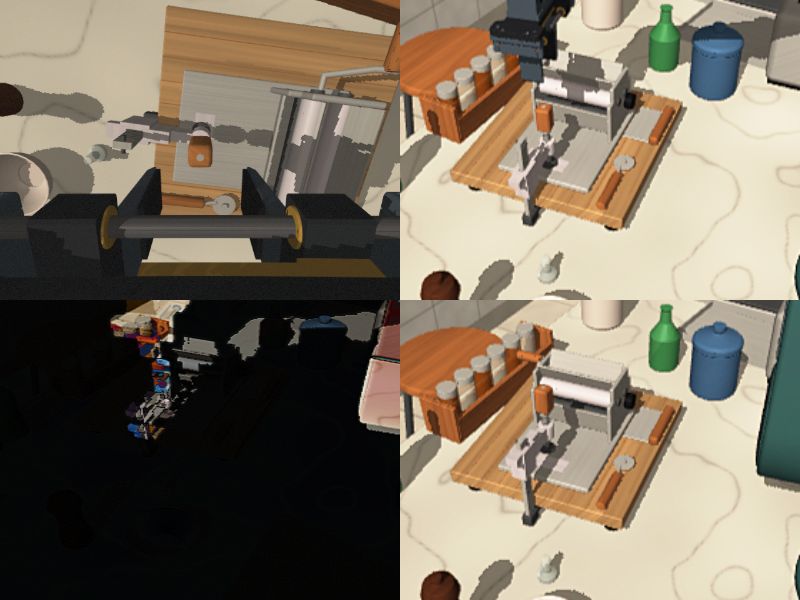

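The wrist view shows the handle free between the open fingers and turned with them, at about (200,150). The difference image shows no movement of the machine or any bystander. I'm handing in.

```bash
python3 -c "
from h import *
print(robot.close_job())"
```

```text
the job is handed in; nothing more can be done
None
```

The jaw was slid down and set on the base plate with about 12 N, the handle was screwed about 3 rad past that, and the gripper let go at 17.6 s; the camera check showed nothing else moved. The final foot force was not measured, only estimated at about 25–35 N, and the job was handed in with no verdict shown.

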